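Sort turned parts and lathe tools into their trays

TASK

Sort the five loose parts on the bench into the three yellow trays: each tray has a sample of its kind bolted into its narrow end bay, and every loose part of that kind belongs in that tray's large bay. Bushings and the sleeve must end standing upright, flange down for the bushings, and the turning tools lying flat, all of them resting on the tray's floor and none on top of another. Leave the grease tin and the chuck key where they are.

Things in the scene. Friction and masses are not known exactly. Their poses are not given: they have to be found in the camera images.
- bushing_a: loose steel flanged bushing standing flange down on the bench: flange 44 mm diameter and 8 mm thick, above it a plain 30 mm diameter body, total height 36 mm, dark 16 mm bore mark on top, 0.19 kg. Origin: centre of its underside; z up. One of two alike.
- bushing_b: loose steel flanged bushing standing flange down on the bench: flange 44 mm diameter and 8 mm thick, above it a plain 30 mm diameter body, total height 36 mm, dark 16 mm bore mark on top, 0.19 kg. Origin: centre of its underside; z up. One of two alike.
- sleeve: loose plain steel sleeve standing upright: straight cylinder 32 mm diameter, 60 mm high, no flange, dark 18 mm bore mark on top, 0.25 kg. Origin: centre of its underside; z up.
- tool_a: loose turning tool lying flat: square dark steel shank 80 mm long, 16 x 16 mm, with a small brass-coloured insert on top at the +x end, 0.16 kg. Origin: centre of the shank (8 mm above what it lies on); x along the shank. One of two alike.
- tool_b: loose turning tool lying flat: square dark steel shank 80 mm long, 16 x 16 mm, with a small brass-coloured insert on top at the +x end, 0.16 kg. Origin: centre of the shank (8 mm above what it lies on); x along the shank. One of two alike.
- tray_bushings: yellow tray fixed to the bench, 176 x 138 mm outside; walls 28 mm high, 4 thick; floor 4 thick. Large empty bay 110 (x) by 130 (y) mm inside; beyond a cross wall at +x a narrow bay 54 mm long with the sample bolted at x = +86 mm, not removable: a standing flanged bushing, top at most 64 mm over the bench. Origin: centre of the large bay, at bench height; z up.
- tray_sleeve: yellow tray fixed to the bench, 176 x 138 mm outside; walls 28 mm high, 4 thick; floor 4 thick. Large empty bay 110 (x) by 130 (y) mm inside; beyond a cross wall at +x a narrow bay 54 mm long with the sample bolted at x = +86 mm, not removable: a standing plain sleeve, top at most 64 mm over the bench. Origin: centre of the large bay, at bench height; z up.
- tray_tools: yellow tray fixed to the bench, 176 x 138 mm outside; walls 28 mm high, 4 thick; floor 4 thick. Large empty bay 110 (x) by 130 (y) mm inside; beyond a cross wall at +x a narrow bay 54 mm long with the sample bolted at x = +86 mm, not removable: a turning tool lying along y, top at most 64 mm over the bench. Origin: centre of the large bay, at bench height; z up.
- tin: bystander, not to be moved: green grease tin standing among the parts, 57 mm diameter, 60 mm high, steel lid. Origin: centre of its underside.
- chuck_key: bystander, not to be moved: dark steel chuck key with a cross bar, lying flat, about 91 mm long (along x), 18 mm high; cross bar 56 mm long, 34 mm to -x of the origin. Origin: near mid-length, at bench height.
There are look-alikes about, which are no part of the job. What is shaped like the sleeve but green is not meant.

How it is judged (in metres and radians):
At the end, for the whole second after the job is handed in: Bushings, sleeve and tools are each at rest on the floor (within 5 mm of its height) of the large bay of their own kind's tray: bushings and sleeve upright within 8 degrees, tools flat within 7 degrees, tin and chuck key not shifted by more than 25 mm (x of bushing_a in the frame of tray_bushings between -0.05 and 0.05 m and y of bushing_a in the frame of tray_bushings between -0.06 and 0.06 m and z of bushing_a in the frame of tray_bushings between -0.001 and 0.009 m and linear speed of each of bushing_a, bushing_b, sleeve, tool_a, tool_b below 0.02 m/s and angular speed of each of bushing_a, bushing_b, sleeve, tool_a, tool_b below 0.3 rad/s and angle between each of bushing_a, bushing_b, sleeve's own z axis and vertical below 0.15 rad and x of bushing_b in the frame of tray_bushings between -0.05 and 0.05 m and y of bushing_b in the frame of tray_bushings between -0.06 and 0.06 m and z of bushing_b in the frame of tray_bushings between -0.001 and 0.009 m and x of sleeve in the frame of tray_sleeve between -0.05 and 0.05 m and y of sleeve in the frame of tray_sleeve between -0.06 and 0.06 m and z of sleeve in the frame of tray_sleeve between -0.001 and 0.009 m and x of tool_a in the frame of tray_tools between -0.05 and 0.05 m and y of tool_a in the frame of tray_tools between -0.06 and 0.06 m and z of tool_a in the frame of tray_tools between 0.007 and 0.017 m and angle between tool_a's own x axis and vertical between 1.45 and 1.69 rad and x of tool_b in the frame of tray_tools between -0.05 and 0.05 m and y of tool_b in the frame of tray_tools between -0.06 and 0.06 m and z of tool_b in the frame of tray_tools between 0.007 and 0.017 m and angle between tool_b's own x axis and vertical between 1.45 and 1.69 rad); the robot touches nothing.
It fails at once if the grease tin is shifted by more than 25 mm (distance of tin from where it was at the start of the episode above 0.025 m).
It fails at once if the chuck key is shifted by more than 25 mm (distance of chuck_key from where it was at the start of the episode above 0.025 m).
It also fails if it takes over 125 s, if anything falls off the work surface, if the arm or the gripper's body presses on something with over 40 N, if the wrist force passes 120 N, or if a joint passes its speed limit or range.

ROBOT

A 6-joint arm with a two-finger parallel gripper is mounted at the origin on the work surface. World frame = base frame: x ahead of the robot, y to its left, z up, the work surface at z = 0. Lengths are in mm, angles in rad, forces in N, time in s.
With the tool pointing down it reaches from about 400 to 825 mm from the base axis. Payload 7 kg.
Tool frame: the origin (TCP) lies at the very end of the fingers, on their centre line; the grasp point (between the pads) lies 19 mm behind it (r.tcp_to_grasp is the distance from the TCP to the grasp point, in mm); z points along the fingers, y is the line along which they close (so a half turn about z gives the same grasp; the last joint's range is limited). The gripper opens to 85 mm and grips with 20 to 120 N. Pads are 22 mm wide; open, the fingers measure 114 mm over their backs; the gripper's body (76 mm by 85 mm) begins 54 mm behind the grasp point. The pads swing forward as they close: fully open they stand 13 mm farther back than shut.
Start: joints at [-0.95, 0.359, 0.012, 0, -1.224, -0.288], TCP at [220.489, -637.95, 231.302] pointing down, gripper open.
Joint ranges: [-3.07, 3.07], [-1.43, 2.12], [-1.02, 1.25], [-3.03, 1.67], [-3.05, -0], [-3.03, 3.03]. Speed limits (rad/s): [2.39, 2.39, 3.01, 3.14, 3.14, 3.14].

INTERFACE

Orientations are given as a rotation vector (axis times angle).
In Python, from rig import r gives the robot as it stands. The module is installed in compiled form; this text tells all that it offers.
- The arm moves only by the tool arm_command, never from a script. Its argument "moves" is a list of rows, each a list of 7 numbers: the shift along the world's x, y, z in units of 30 mm (1.0 is 30 mm), then the turn, a rotation vector about the world's x, y, z in units of 6 degrees (1.0 is 6 degrees), then the finger opening in mm, from 0 to 85.4. A call has exactly 5 rows; each row shifts and turns the commanded pose from where the row before left it; what a row does not reach is not made up. A row lasts 1/8 s, in which the tool goes at most 62.5 mm and 10.7 degrees, less where a joint would pass 70% of its speed; a pose out of reach is approached as far as the arm can. A call is refused whole if a number of a shift passes 1 or a number of a turn 1, either way. A call with a gripper value outside its range is refused whole. The fingers move at their own pace and stop on an object; "force" is the grip in N (left out, the last holds). Time passes only in rows, so rows that do not move let the fingers close, or fill a call up. It gives the time, the measured TCP pose, the force, the opening and the grip force at its end, in the units of the state.
- r.get_obs(): the state, without advancing time (a new reading comes with each control period).
- r.get_image(name): name is "scene" or "side" or "wrist"; returns (picture, depth): 384x512x3 uint8, blue, green, red; 384x512 float32, mm along the optical axis (not along the pixel's ray), 0 where there is no reading.
- r.camera_info(name): a dict with "mtx" (3x3 intrinsics, pixels), "world_from_camera" (4x4, takes a point from camera to world coordinates); the wrist camera has in their place "mount" (4x4, takes a point from camera to tool coordinates, whose origin is the TCP and whose axes are the flange's). Camera axes: x right, y up, looking along -z (the intrinsics and any distortion apply to the point x, -y, -z); pixel columns grow to the right and rows downward; lengths in mm; the calibration is good to about 2 mm. A picture is of the moment at which its call begins: read the wrist's pose just before it. camera_info takes no time and is no camera call.
- r.close_job(): hands the job in; it is judged then, once.
The state is a dict: "t": time; "joint_positions": joint angles; "joint_vel": joint speeds; "tau": joint torques, N m; "position": TCP position; "tcp_rot": TCP orientation; "contact_force": force on the tool from outside, world axes, zero at the start; "wrist_torque": the same for the moment, N m; "grip_width": finger opening in mm; "grasp_force": force on a finger pad.
Only numpy, scipy, OpenCV 4.12 (cv2) and the standard library are available. Lean on these libraries where they do the work, as an engineer would, in place of code of your own. Each camera call takes 0.05 s, during which the arm holds its last target. There are 200 camera calls.

## Working session

There is one attempt and no reset: what is moved stays moved. The work goes in short steps, Python scripts to look and compute and a tool call to move; the robot and the scene stay as the last step left them, time stands still between calls to the robot, and variables do not carry over. Pictures are saved under pics/ and viewed, at most 14 in all, crops included, and the job is handed in when it is done.

Besides the shell and the picture viewer there is one more tool, called after "Request:" by a JSON object that holds its "method" and its "body", one argument or row to a line. arm_command: Moves the arm, as the interface text tells. Its arguments: {"type":"object","properties":{"moves":{"type":"array"},"force":{"type":"number"}},"required":["moves"]}

```bash
mkdir -p pics
cat > h.py <<'E'
import numpy as np, cv2
from rig import r
from scipy.spatial.transform import Rotation as R
def cam(name):
    o=r.get_obs(); ci=r.camera_info(name); im,d=r.get_image(name)
    if 'world_from_camera' in ci: T=np.array(ci['world_from_camera'])
    else:
        W=np.eye(4); W[:3,:3]=R.from_rotvec(o['tcp_rot']).as_matrix(); W[:3,3]=o['position']; T=W@np.array(ci['mount'])
    return im,d,np.array(ci['mtx']),T
def ray(u,v,K,T,z):
    d=T[:3,:3]@np.array([(u-K[0,2])/K[0,0],-(v-K[1,2])/K[1,1],-1]); p=T[:3,3]
    return p+d*(z-p[2])/d[2]
def cloud(d,K,T):
    v,u=np.mgrid[:d.shape[0],:d.shape[1]]
    P=np.stack([(u-K[0,2])/K[0,0]*d,-(v-K[1,2])/K[1,1]*d,-d],-1)
    return P@T[:3,:3].T+T[:3,3]
E
python3 - <<'E'
from h import *
for n in ['scene','side','wrist']:
    print(n,{k:(np.round(v,3).tolist() if not isinstance(v,str) else v) for k,v in r.camera_info(n).items()})
a=[]
for n in ['scene','side']:
    im,d,K,T=cam(n); cv2.imwrite(f'pics/{n}0.png',im); np.savez(f'{n}0.npz',im=im,d=d,K=K,T=T)
o=r.get_obs(); print({k:np.round(v,3).tolist() for k,v in o.items()})
E
```

```text
scene {'mtx': [[358.876, 0.0, 259.022], [0.0, 358.876, 190.802], [0.0, 0.0, 1.0]], 'world_from_camera': [[0.272, -0.805, 0.527, 953.459], [0.962, 0.221, -0.159, -137.669], [0.012, 0.551, 0.835, 756.538], [0.0, 0.0, 0.0, 1.0]]}
side {'mtx': [[440.071, 0.0, 251.831], [0.0, 440.071, 184.641], [0.0, 0.0, 1.0]], 'world_from_camera': [[0.757, 0.391, -0.523, -15.901], [-0.653, 0.432, -0.622, -650.689], [-0.017, 0.813, 0.583, 644.463], [0.0, 0.0, 0.0, 1.0]]}
wrist {'mtx': [[287.107, 0.0, 257.595], [0.0, 287.107, 193.212], [0.0, 0.0, 1.0]], 'mount': [[0.0, 0.95, 0.313, 80.767], [1.0, -0.0, 0.0, -1.619], [0.0, 0.313, -0.95, -142.869], [0.0, 0.0, 0.0, 1.0]]}
{'t': 0.1, 'joint_positions': [-0.95, 0.359, 0.011, -0.0, -1.224, -0.288], 'joint_vel': [-0.001, -0.002, 0.002, 0.001, -0.0, 0.001], 'tau': [-0.002, -58.476, 29.411, 6.954, -0.003, -0.0], 'position': [220.339, -637.553, 230.441], 'tcp_rot': [0.52, -3.098, -0.002], 'contact_force': [1.121, 0.623, 0.291], 'wrist_torque': [0.035, 0.029, -0.003], 'grasp_force': 0.0, 'grip_width': 85.189}
```

View pics/scene0.png

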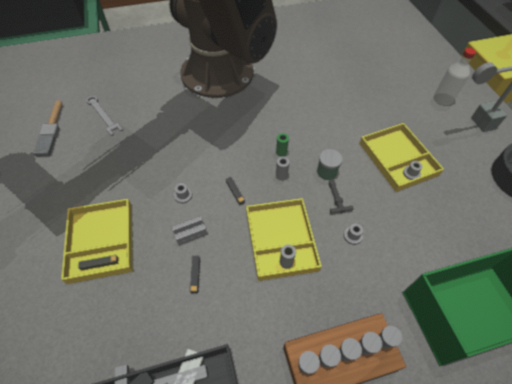

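View pics/side0.png

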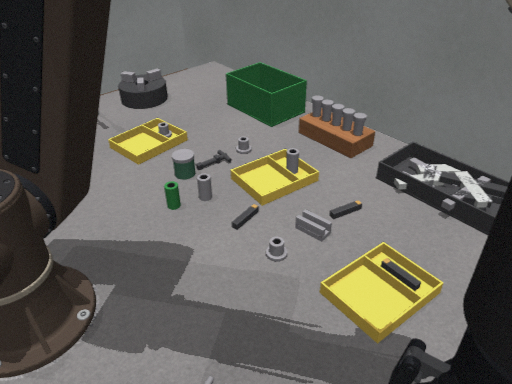

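The scene view shows:
- **Tools:** tray at (98,240), loose tools at (235,190) and (195,273).
- **Sleeve:** tray at (283,238). Two candidates for the loose sleeve, steel at (283,168) and green at (282,145). The steel one fits, because green is excluded.
- **Bushings:** tray at (400,155), loose bushings at (182,191) and (354,233).
- **Bystanders:** tin (330,164), chuck key (340,200), V-block (190,230).

I'll confirm the candidates in one enlarged crop and measure.

Run:
```python
from h import *
f=np.load('scene0.npz'); im,d,K,T=[f[k] for k in('im','d','K','T')]
cv2.imwrite('pics/crop1.png',cv2.resize(im[120:300,160:380],None,fx=3.3,fy=3.3,interpolation=cv2.INTER_CUBIC))
P=cloud(d,K,T); f2=np.load('side0.npz'); P2=cloud(f2['d'],f2['K'],f2['T'])
m=(d>0)&(P[...,2]<5)&(P[...,2]>-10)
print('bench z scene',np.median(P[m][:,2]))
# objects: name, scene pix, z lo, z hi
obj={'bush1':(182,190,30,42),'bush2':(354,231,30,42),'sleeve':(283,162,53,66),'green':(282,138,45,70),'tin':(330,158,53,66),
 'tool1':(235,190,11,22),'tool2':(195,273,11,22),'key':(340,200,8,25),'vblock':(190,230,12,40)}
for n,(u,v,lo,hi) in obj.items():
    c=ray(u,v,K,T,(lo+hi)/2)
    out=[]
    for Q,dd in((P,d),(P2,f2['d'])):
        R_=60 if n in('tool1','tool2','key','vblock') else 30
        s=(dd>0)&(Q[...,2]>lo)&(Q[...,2]<hi)&(np.hypot(Q[...,0]-c[0],Q[...,1]-c[1])<R_)
        q=Q[s]
        if len(q)<6: out.append(None);continue
        (cx,cy),(w,h),a=cv2.minAreaRect(q[:,:2].astype(np.float32)); out.append((round(cx),round(cy),round(w),round(h),round(a),len(q),round(float(np.percentile(q[:,2],90)))))
    print(n,out)
for n,im_,Q in(('scene',im,P),('side',f2['im'],P2)):
    hsv=cv2.cvtColor(im_,cv2.COLOR_BGR2HSV); y=cv2.inRange(hsv,(22,120,90),(36,255,255))
    k,l,st,ce=cv2.connectedComponentsWithStats(y)
    for i in range(1,k):
        if st[i,4]<300: continue
        q=Q[(l==i)&(Q[...,2]>20)&(Q[...,2]<34)]
        q0=Q[(l==i)&(Q[...,2]<10)&(Q[...,2]>-3)]
        if len(q)<30: continue
        (cx,cy),(w,h),a=cv2.minAreaRect(q[:,:2].astype(np.float32)); print(n,ce[i].round(),'tray',round(cx),round(cy),round(w),round(h),round(a,1),'floor',np.median(q0,0).round())
```

```text
bench z scene 0.8078266033325008
bush1 [(440, -179, 29, 29, 83, 119, 39), (439, -181, 30, 29, 72, 149, 38)]
bush2 [(656, 183, 29, 29, 18, 138, 39), (655, 182, 31, 29, 17, 63, 37)]
sleeve [(445, 76, 30, 31, 76, 125, 62), (444, 74, 31, 32, 10, 112, 62)]
green [(370, 99, 29, 31, 75, 133, 62), (369, 96, 31, 31, 1, 160, 62)]
tin [(466, 194, 55, 55, 36, 353, 62), (464, 192, 57, 55, 81, 245, 62)]
tool1 [(464, -52, 80, 17, 12, 190, 19), (475, -51, 105, 20, 13, 210, 18)]
tool2 [(651, -186, 16, 81, 76, 285, 19), (651, -188, 21, 81, 78, 204, 18)]
key [(549, 184, 55, 89, 87, 290, 18), (547, 181, 58, 86, 89, 194, 17)]
vblock [(571, -176, 81, 70, 8, 543, 34), (570, -178, 84, 72, 10, 596, 33)]
scene [399. 155.] tray 476 396 176 139 7.1 floor [456. 398.   5.]
scene [281. 238.] tray 621 18 136 176 83.7 floor [609.  21.   5.]
scene [ 98. 239.] tray 514 -380 139 177 86.0 floor [ 498. -385.    5.]
side [146. 141.] tray 475 394 181 145 7.1 floor [458. 400.   5.]
side [272. 177.] tray 620 16 141 180 84.0 floor [608.  23.   5.]
side [379. 291.] tray 513 -382 139 179 86.3 floor [ 498. -384.    5.]
```

View pics/crop1.png

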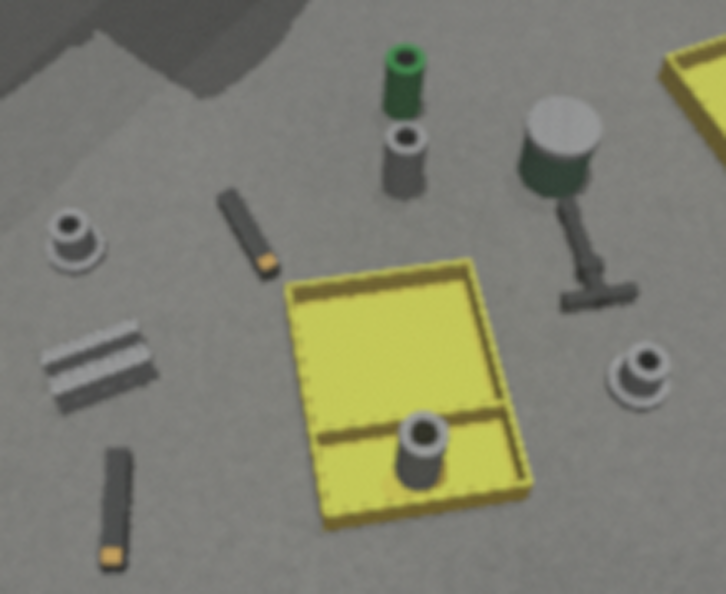

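The crop confirms the steel sleeve at crop (405,160), with the green look-alike separate behind it at (405,80). The two flanged bushings are at (73,240) and (640,375), and the loose tools at (247,230) and (117,510). Next I move to tool 2 at about (651,-187), with the shank at -14°.

Request:
{"method": "arm_command", "body": {
  "moves": [
    [0.95,1,-0.27,0,0,-0.37,50],
    [0.95,1,-0.27,0,0,-0.37,50],
    [0.95,1,-0.27,0,0,-0.37,50],
    [0.95,1,-0.27,0,0,-0.37,50],
    [0.95,1,-0.27,0,0,-0.37,50]
  ],
  "force": 50
}}

```text
t: 0.72
position: [363.6, -486.7, 190.2]
tcp_rot: [0.216, -3.134, -0.001]
contact_force: [0.2, 0.0, -0.0]
grip_width: 50.0
grasp_force: 0.0
```

Request:
{"method": "arm_command", "body": {
  "moves": [
    [0.95,1,-0.27,0,0,-0.37,50],
    [0.95,1,-0.27,0,0,-0.37,50],
    [0.95,1,-0.27,0,0,-0.37,50],
    [0.95,1,-0.27,0,0,-0.37,50],
    [0.95,1,-0.27,0,0,-0.37,50]
  ]
}}

```text
t: 1.35
position: [506.1, -336.8, 149.8]
tcp_rot: [-0.088, -3.14, -0.0]
contact_force: [-0.0, -0.0, -0.2]
grip_width: 49.8
grasp_force: 0.0
```

Request:
{"method": "arm_command", "body": {
  "moves": [
    [0.95,1,-0.27,0,0,-0.37,50],
    [0.95,1,-0.27,0,0,-0.37,50],
    [0.95,1,-0.27,0,0,-0.37,50],
    [0.95,1,-0.27,0,0,-0.37,50],
    [0,0,0,0,0,0,50]
  ]
}}

```text
t: 1.98
position: [620.5, -215.7, 116.3]
tcp_rot: [-0.325, -3.123, -0.0]
contact_force: [-1.5, -0.3, -0.1]
grip_width: 49.9
grasp_force: 0.0
```

Request:
{"method": "arm_command", "body": {
  "moves": [
    [1,0.97,0,0,0,-0.35,50],
    [0,0,-0.95,0,0,0,50],
    [0,0,-0.95,0,0,0,50],
    [0,0,-0.95,0,0,0,50],
    [0,0,-0.5,0,0,0,50]
  ]
}}

```text
t: 2.6
position: [648.1, -189.3, 15.7]
tcp_rot: [-0.386, -3.115, 0.0]
contact_force: [-0.5, 0.1, -0.7]
grip_width: 50.0
grasp_force: 0.0
```

Request:
{"method": "arm_command", "body": {
  "moves": [
    [0,0,-0.4,0,0,0,50],
    [0,0,0,0,0,0,0],
    [0,0,0,0,0,0,0],
    [0,0,0,0,0,0,0],
    [0,0,0,0,0,0,0]
  ]
}}

```text
t: 3.22
position: [650.2, -188.9, 6.5]
tcp_rot: [0.385, 3.116, 0.0]
contact_force: [-0.1, 0.4, 3.8]
grip_width: 14.3
grasp_force: 50.7
```

Request:
{"method": "arm_command", "body": {
  "moves": [
    [0,0,0.3,0,0,0,0],
    [0,0,0.5,0,0,0,0],
    [0,0,0.9,0,0,0,0],
    [0,0,0.9,0,0,0,0],
    [0,0,0.9,0,0,0,0]
  ]
}}

```text
t: 3.85
position: [649.5, -188.9, 112.3]
tcp_rot: [0.386, 3.117, 0.0]
contact_force: [0.1, -0.7, -1.2]
grip_width: 14.9
grasp_force: 50.1
```

Run:
```python
from h import *
im,d,K,T=cam('wrist'); cv2.imwrite('pics/w1.png',im)
```

```text
(no output)
```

View pics/w1.png

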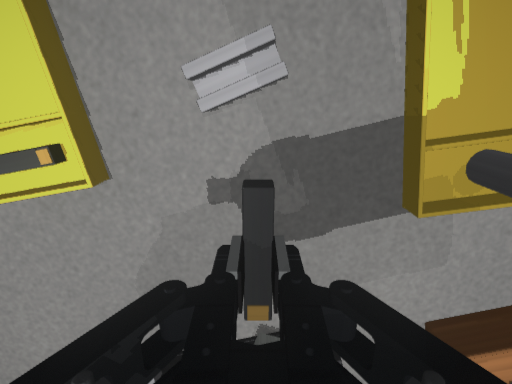

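The tool is held flat and centred (shank at pixels (258,180)–(258,320), insert on top). Next it goes to the tools tray at about (483,-407).

Request:
{"method": "arm_command", "body": {
  "moves": [
    [-0.7,-0.91,0,0,0,0.21,0],
    [-0.7,-0.91,0,0,0,0.21,0],
    [-0.7,-0.91,0,0,0,0.21,0],
    [-0.7,-0.91,0,0,0,0.21,0],
    [-0.7,-0.91,0,0,0,0.21,0]
  ]
}}

```text
t: 4.53
position: [543.8, -326.2, 111.2]
tcp_rot: [0.213, 3.134, -0.0]
contact_force: [0.1, 0.6, -0.5]
grip_width: 14.5
grasp_force: 50.1
```

Request:
{"method": "arm_command", "body": {
  "moves": [
    [-0.7,-0.91,0,0,0,0.21,0],
    [-0.7,-0.91,0,0,0,0.21,0],
    [-0.65,-0.91,0,0,0,0.2,0],
    [0,0,-0.8,0,0,0,0],
    [0,0,-0.8,0,0,0,0]
  ]
}}

```text
t: 5.15
position: [482.9, -408.0, 62.9]
tcp_rot: [0.114, 3.138, -0.001]
contact_force: [-0.2, 0.0, -1.8]
grip_width: 14.5
grasp_force: 50.1
```

Request:
{"method": "arm_command", "body": {
  "moves": [
    [0,0,-0.7,0,0,0,0],
    [0,0,-0.6,0,0,0,0],
    [0,0,-0.3,0,0,0,0],
    [0,0,-0.1,0,0,0,0],
    [0,0,0,0,0,0,0]
  ]
}}

```text
t: 5.78
position: [483.3, -407.4, 11.8]
tcp_rot: [0.112, 3.139, -0.0]
contact_force: [0.2, -0.2, -1.3]
grip_width: 14.8
grasp_force: 50.1
```

Request:
{"method": "arm_command", "body": {
  "moves": [
    [0,0,0,0,0,0,20],
    [0,0,0,0,0,0,34],
    [0,0,0,0,0,0,34],
    [0,0,0.4,0,0,0,34],
    [0,0,0.9,0,0,0,34]
  ]
}}

```text
t: 6.4
position: [482.3, -406.9, 50.4]
tcp_rot: [-0.112, -3.137, -0.001]
contact_force: [0.3, -0.2, 1.7]
grip_width: 34.3
grasp_force: 0.0
```

Request:
{"method": "arm_command", "body": {
  "moves": [
    [0,0.5,1,0,0,0.2,34],
    [0,1,0.9,0,0,0.2,50],
    [0,1,0,0,0,0.3,50],
    [0,1,0,0,0,0.3,50],
    [0,1,0,0,0,0.3,50]
  ]
}}

```text
t: 7.02
position: [483.2, -271.4, 108.5]
tcp_rot: [-0.103, 3.139, -0.001]
contact_force: [1.0, 0.3, -0.7]
grip_width: 49.8
grasp_force: 0.0
```

Request:
{"method": "arm_command", "body": {
  "moves": [
    [-0.08,0.92,0,0,0,0.17,50],
    [-0.08,0.92,0,0,0,0.17,50],
    [-0.08,0.91,0,0,0,0.17,50],
    [-0.08,0.91,0,0,0,0.17,50],
    [-0.08,0.91,0,0,0,0.17,50]
  ]
}}

```text
t: 7.65
position: [471.2, -134.3, 108.4]
tcp_rot: [-0.242, 3.131, -0.0]
contact_force: [1.0, -0.5, -0.8]
grip_width: 50.1
grasp_force: 0.0
```

Request:
{"method": "arm_command", "body": {
  "moves": [
    [-0.08,0.91,0,0,0,0.17,50],
    [-0.08,0.91,0,0,0,0.17,50],
    [-0.08,0.91,0,0,0,0.17,50],
    [0,0,0,0,0,0,50],
    [0,0,-0.5,0,0,0,50]
  ]
}}

```text
t: 8.28
position: [465.0, -52.9, 93.9]
tcp_rot: [-0.326, 3.121, 0.001]
contact_force: [0.8, 0.0, 0.1]
grip_width: 49.9
grasp_force: 0.0
```

Request:
{"method": "arm_command", "body": {
  "moves": [
    [0,0,-0.9,0,0,0,50],
    [0,0,-0.9,0,0,0,50],
    [0,0,-0.8,0,0,0,50],
    [0,0,-0.3,0,0,0,50],
    [0,0,0,0,0,0,0]
  ]
}}

```text
t: 8.9
position: [463.8, -53.6, 5.5]
tcp_rot: [0.324, -3.124, 0.0]
contact_force: [-0.4, -0.8, 0.3]
grip_width: 32.8
grasp_force: 0.0
```

Request:
{"method": "arm_command", "body": {
  "moves": [
    [0,0,0,0,0,0,0],
    [0,0,0,0,0,0,0],
    [0,0,0,0,0,0,0],
    [0,0,0.3,0,0,0,0],
    [0,0,0.6,0,0,0,0]
  ]
}}

```text
t: 9.52
position: [463.2, -53.3, 32.7]
tcp_rot: [0.324, -3.123, 0.0]
contact_force: [0.3, -0.1, -1.9]
grip_width: 14.4
grasp_force: 48.9
```

Request:
{"method": "arm_command", "body": {
  "moves": [
    [0,0,0.9,0,0,0,0],
    [0,0,0.9,0,0,0,0],
    [0,0,0.9,0,0,0,0],
    [0,-0.9,0,0,0,-0.2,0],
    [0,-0.9,0,0,0,-0.2,0]
  ]
}}

```text
t: 10.15
position: [463.8, -107.5, 114.5]
tcp_rot: [-0.26, 3.129, 0.001]
contact_force: [-0.8, -0.1, -2.0]
grip_width: 14.5
grasp_force: 49.0
```

Request:
{"method": "arm_command", "body": {
  "moves": [
    [0.09,-0.9,0,0,0,-0.25,0],
    [0.09,-0.9,0,0,0,-0.25,0],
    [0.09,-0.9,0,0,0,-0.25,0],
    [0.09,-0.9,0,0,0,-0.25,0],
    [0.09,-0.9,0,0,0,-0.25,0]
  ]
}}

```text
t: 10.78
position: [477.1, -243.0, 113.9]
tcp_rot: [-0.052, 3.141, 0.0]
contact_force: [0.1, 0.3, -1.5]
grip_width: 14.3
grasp_force: 49.0
```

Request:
{"method": "arm_command", "body": {
  "moves": [
    [0.09,-0.9,0,0,0,-0.25,0],
    [0.09,-0.9,0,0,0,-0.25,0],
    [0.09,-0.9,0,0,0,-0.25,0],
    [0.06,-0.9,0,0,0,-0.25,0],
    [0,0,-0.8,0,0,0,0]
  ]
}}

```text
t: 11.4
position: [488.4, -352.3, 91.1]
tcp_rot: [0.113, 3.136, -0.002]
contact_force: [-0.6, 0.9, -1.9]
grip_width: 14.7
grasp_force: 49.1
```

Request:
{"method": "arm_command", "body": {
  "moves": [
    [0,0,-0.9,0,0,0,0],
    [0,0,-0.9,0,0,0,0],
    [0,0,-0.6,0,0,0,0],
    [0,0,-0.2,0,0,0,0],
    [0,0,0,0,0,0,0]
  ]
}}

```text
t: 12.02
position: [487.4, -350.3, 11.9]
tcp_rot: [0.11, 3.14, -0.0]
contact_force: [1.3, 0.2, -2.4]
grip_width: 14.4
grasp_force: 49.1
```

Request:
{"method": "arm_command", "body": {
  "moves": [
    [0,0,0,0,0,0,20],
    [0,0,0,0,0,0,34],
    [0,0,0,0,0,0,34],
    [0,0,0.4,0,0,0,34],
    [0,0,0.9,0,0,0,34]
  ]
}}

```text
t: 12.65
position: [486.5, -350.0, 50.5]
tcp_rot: [-0.111, -3.138, -0.001]
contact_force: [0.6, -0.6, 1.2]
grip_width: 34.1
grasp_force: 0.0
```

Request:
{"method": "arm_command", "body": {
  "moves": [
    [-0.3,0.4,1,0,0,0,34],
    [-0.3,1,0.9,0,0,0,70],
    [-0.3,1,0,0,0,0,70],
    [-0.3,1,0,0,0,0,70],
    [-0.3,1,0,0,0,0,70]
  ]
}}

```text
t: 13.28
position: [442.1, -217.4, 108.5]
tcp_rot: [0.111, 3.138, -0.0]
contact_force: [1.0, -0.2, -0.4]
grip_width: 69.9
grasp_force: 0.0
```

Request:
{"method": "arm_command", "body": {
  "moves": [
    [-0.08,0.8,0,0,0,0,70],
    [0,0.44,0,0,0,0,70],
    [0,0,-0.9,0,0,0,70],
    [0,0,-0.9,0,0,0,70],
    [0,0,-0.8,0,0,0,70]
  ]
}}

```text
t: 13.9
position: [440.3, -181.2, 29.0]
tcp_rot: [0.11, 3.139, -0.0]
contact_force: [0.1, 0.2, 0.5]
grip_width: 69.8
grasp_force: 0.0
```

Request:
{"method": "arm_command", "body": {
  "moves": [
    [0,0,-0.45,0,0,0,70],
    [0,0,-0.15,0,0,0,70],
    [0,0,0,0,0,0,0],
    [0,0,0,0,0,0,0],
    [0,0,0,0,0,0,0]
  ]
}}

```text
t: 14.52
position: [440.4, -181.1, 12.4]
tcp_rot: [0.11, 3.138, -0.0]
contact_force: [-1.4, 0.1, 5.3]
grip_width: 27.8
grasp_force: 49.0
```

Request:
{"method": "arm_command", "body": {
  "moves": [
    [0,0,0,0,0,0,0],
    [0,0,0,0,0,0,0],
    [0,0,0.4,0,0,0,0],
    [0,0,0.8,0,0,0,0],
    [0,0,0.9,0,0,0,0]
  ]
}}

```text
t: 15.15
position: [439.4, -181.0, 75.5]
tcp_rot: [-0.111, -3.139, -0.0]
contact_force: [-0.4, 0.3, -1.8]
grip_width: 27.6
grasp_force: 49.4
```

Request:
{"method": "arm_command", "body": {
  "moves": [
    [0,0.95,0.9,0,0,0.09,0],
    [0,0.95,0.9,0,0,0.09,0],
    [0,0.95,0,0,0,0.09,0],
    [0,0.95,0,0,0,0.09,0],
    [0,0.95,0,0,0,0.09,0]
  ]
}}

```text
t: 15.78
position: [439.5, -37.6, 129.3]
tcp_rot: [0.036, 3.141, 0.001]
contact_force: [0.3, 0.3, -1.8]
grip_width: 27.8
grasp_force: 49.7
```

Request:
{"method": "arm_command", "body": {
  "moves": [
    [0,0.95,0,0,0,0.09,0],
    [0,0.95,0,0,0,0.09,0],
    [0,0.95,0,0,0,0.09,0],
    [0,0.95,0,0,0,0.09,0],
    [0,0.95,0,0,0,0.09,0]
  ]
}}

```text
t: 16.4
position: [439.4, 104.8, 129.1]
tcp_rot: [-0.038, 3.141, 0.001]
contact_force: [0.9, -0.3, -1.3]
grip_width: 28.1
grasp_force: 49.7
```

Request:
{"method": "arm_command", "body": {
  "moves": [
    [0,0.95,0,0,0,0.09,0],
    [0,0.95,0,0,0,0.09,0],
    [0,0.95,0,0,0,0.09,0],
    [0,0.95,0,0,0,0.09,0],
    [0,0.95,0,0,0,0.09,0]
  ]
}}

```text
t: 17.02
position: [439.5, 247.2, 129.1]
tcp_rot: [-0.112, 3.139, 0.001]
contact_force: [0.9, 0.3, -1.8]
grip_width: 28.2
grasp_force: 49.7
```

Request:
{"method": "arm_command", "body": {
  "moves": [
    [-0.1,0.95,0,0,0,0.09,0],
    [-0.1,0.95,0,0,0,0.09,0],
    [-0.1,0.95,0,0,0,0.09,0],
    [-0.1,0.95,0,0,0,0.09,0],
    [0,0,0,0,0,0,0]
  ]
}}

```text
t: 17.65
position: [427.7, 362.8, 128.4]
tcp_rot: [-0.174, 3.136, 0.0]
contact_force: [0.6, -0.7, -2.7]
grip_width: 27.7
grasp_force: 49.8
```

Request:
{"method": "arm_command", "body": {
  "moves": [
    [-0.26,0.87,0,0,0,0,0],
    [0,0,-0.9,0,0,0,0],
    [0,0,-0.9,0,0,0,0],
    [0,0,-0.9,0,0,0,0],
    [0,0,-0.6,0,0,0,0]
  ]
}}

```text
t: 18.27
position: [419.6, 386.6, 28.1]
tcp_rot: [0.17, -3.136, 0.002]
contact_force: [0.4, 0.2, -2.1]
grip_width: 27.9
grasp_force: 49.9
```

Request:
{"method": "arm_command", "body": {
  "moves": [
    [0,0,-0.35,0,0,0,0],
    [0,0,0,0,0,0,0],
    [0,0,0,0,0,0,35],
    [0,0,0,0,0,0,60],
    [0,0,0,0,0,0,60]
  ]
}}

```text
t: 18.9
position: [420.2, 386.9, 19.6]
tcp_rot: [-0.171, 3.136, 0.002]
contact_force: [-0.0, 0.7, -0.3]
grip_width: 60.0
grasp_force: 0.0
```

Request:
{"method": "arm_command", "body": {
  "moves": [
    [0,0,0.5,0,0,0,60],
    [0,0,0.9,0,0,0,60],
    [0,0,0.9,0,0,0,60],
    [0,0,0.9,0,0,0,60],
    [0,0,0.5,0,0,0,60]
  ]
}}

```text
t: 19.52
position: [420.5, 387.2, 132.5]
tcp_rot: [-0.171, 3.135, 0.004]
contact_force: [-0.8, 0.1, -0.3]
grip_width: 59.7
grasp_force: 0.0
```

Request:
{"method": "arm_command", "body": {
  "moves": [
    [0.07,-0.95,0,0,0,-0.1,70],
    [0.07,-0.95,0,0,0,-0.1,70],
    [0.07,-0.95,0,0,0,-0.1,70],
    [0.07,-0.95,0,0,0,-0.1,70],
    [0.07,-0.95,0,0,0,-0.1,70]
  ]
}}

```text
t: 20.15
position: [430.5, 241.7, 129.7]
tcp_rot: [0.087, -3.14, 0.0]
contact_force: [0.6, 0.0, 0.6]
grip_width: 70.2
grasp_force: 0.0
```

Request:
{"method": "arm_command", "body": {
  "moves": [
    [0.07,-0.95,0,0,0,-0.1,70],
    [0.07,-0.95,0,0,0,-0.1,70],
    [0.07,-0.95,0,0,0,-0.1,70],
    [0.07,-0.95,0,0,0,-0.1,70],
    [0.07,-0.95,0,0,0,-0.1,70]
  ]
}}

```text
t: 20.78
position: [440.6, 99.4, 129.8]
tcp_rot: [0.004, -3.141, 0.0]
contact_force: [0.3, 0.6, -0.9]
grip_width: 70.1
grasp_force: 0.0
```

Request:
{"method": "arm_command", "body": {
  "moves": [
    [0.1,-0.9,0,0,0,0,70],
    [0,0,0,0,0,0,70],
    [0,0,0,0,0,0,70],
    [0,0,-0.5,0,0,0,70],
    [0,0,0,0,0,0,70]
  ]
}}

```text
t: 21.4
position: [443.3, 74.5, 114.2]
tcp_rot: [0.007, -3.14, 0.001]
contact_force: [-1.0, -0.1, -0.2]
grip_width: 69.9
grasp_force: 0.0
```

Request:
{"method": "arm_command", "body": {
  "moves": [
    [0.03,0,-0.9,0,0,0,70],
    [0,0,-0.9,0,0,0,70],
    [0,0,-0.7,0,0,0,70],
    [0,0,-0.5,0,0,0,70],
    [0,0,0,0,0,0,0]
  ]
}}

```text
t: 22.02
position: [444.4, 74.5, 24.4]
tcp_rot: [0.007, -3.14, 0.002]
contact_force: [0.5, -0.1, -0.1]
grip_width: 53.1
grasp_force: 0.0
```

Request:
{"method": "arm_command", "body": {
  "moves": [
    [0,0,0,0,0,0,0],
    [0,0,0,0,0,0,0],
    [0,0,0,0,0,0,0],
    [0,0,0,0,0,0,0],
    [0,0,0.4,0,0,0,0]
  ]
}}

```text
t: 22.65
position: [444.1, 74.1, 36.8]
tcp_rot: [0.006, -3.14, 0.001]
contact_force: [-0.4, -0.1, -2.8]
grip_width: 31.0
grasp_force: 49.8
```

Request:
{"method": "arm_command", "body": {
  "moves": [
    [0,0,0.7,0,0,0,0],
    [0,0,0.9,0,0,0,0],
    [0,0,0.9,0,0,0,0],
    [0,0,0.4,0,0,0,0],
    [0,0,0,0,0,0,0]
  ]
}}

```text
t: 23.28
position: [445.0, 74.7, 124.5]
tcp_rot: [-0.006, 3.14, 0.002]
contact_force: [-0.7, 0.0, -3.5]
grip_width: 31.2
grasp_force: 49.8
```

Request:
{"method": "arm_command", "body": {
  "moves": [
    [0.8,-0.3,0,0,0,-0.15,0],
    [0.8,-0.3,0,0,0,-0.15,0],
    [0.8,-0.3,0,0,0,-0.15,0],
    [0.8,-0.3,0,0,0,-0.15,0],
    [0.8,-0.3,0,0,0,-0.15,0]
  ]
}}

```text
t: 23.9
position: [564.7, 28.9, 122.0]
tcp_rot: [-0.118, -3.136, 0.001]
contact_force: [0.0, -0.1, -3.7]
grip_width: 30.9
grasp_force: 50.0
```

Request:
{"method": "arm_command", "body": {
  "moves": [
    [0.6,-0.2,0,0,0,0,0],
    [0.3,-0.1,0,0,0,0,0],
    [0,0,-0.6,0,0,0,0],
    [0,0,-0.8,0,0,0,0],
    [0,0,-0.7,0,0,0,0]
  ]
}}

```text
t: 24.52
position: [590.8, 20.5, 59.2]
tcp_rot: [-0.117, -3.138, 0.001]
contact_force: [-1.3, 0.6, -4.0]
grip_width: 31.1
grasp_force: 50.0
```

Request:
{"method": "arm_command", "body": {
  "moves": [
    [0,0,-0.6,0,0,0,0],
    [0,0,-0.35,0,0,0,0],
    [0,0,0,0,0,0,0],
    [0,0,0,0,0,0,36],
    [0,0,0,0,0,0,60]
  ]
}}

```text
t: 25.15
position: [592.7, 20.8, 33.5]
tcp_rot: [0.117, 3.138, 0.001]
contact_force: [0.5, -0.6, 1.1]
grip_width: 52.8
grasp_force: 0.0
```

Request:
{"method": "arm_command", "body": {
  "moves": [
    [0,0,0,0,0,0,60],
    [0,0,0.5,0,0,0,60],
    [0,0,0.9,0,0,0,60],
    [0,0,0.9,0,0,0,60],
    [0,0,0.9,0,0,0,60]
  ]
}}

```text
t: 25.78
position: [592.1, 20.6, 130.6]
tcp_rot: [0.117, 3.138, 0.0]
contact_force: [-0.1, 0.7, -0.7]
grip_width: 60.0
grasp_force: 0.0
```

Request:
{"method": "arm_command", "body": {
  "moves": [
    [0,1,0.5,0,0,0.1,70],
    [0.4,1,0,0,0,0.1,70],
    [0.4,1,0,0,0,0.1,70],
    [0.5,1,0,0,0,0.1,70],
    [0.5,1,0,0,0,0.1,70]
  ]
}}

```text
t: 26.4
position: [646.4, 171.6, 145.0]
tcp_rot: [0.034, 3.14, 0.001]
contact_force: [0.3, 0.1, -0.7]
grip_width: 70.2
grasp_force: 0.0
```

Request:
{"method": "arm_command", "body": {
  "moves": [
    [0.3,0.36,-0.5,0,0,0,70],
    [0,0,-0.9,0,0,0,70],
    [0,0,-0.9,0,0,0,70],
    [0,0,-0.9,0,0,0,70],
    [0,0,-0.7,0,0,0,70]
  ]
}}

```text
t: 27.02
position: [654.2, 180.4, 25.1]
tcp_rot: [-0.036, -3.14, 0.001]
contact_force: [0.1, 0.0, -0.2]
grip_width: 70.2
grasp_force: 0.0
```

Request:
{"method": "arm_command", "body": {
  "moves": [
    [0,0,-0.4,0,0,0,70],
    [0,0,0,0,0,0,70],
    [0,0,0,0,0,0,0],
    [0,0,0,0,0,0,0],
    [0,0,0,0,0,0,0]
  ]
}}

```text
t: 27.65
position: [655.6, 181.7, 15.7]
tcp_rot: [0.034, 3.14, 0.001]
contact_force: [-1.1, 0.0, 4.5]
grip_width: 27.5
grasp_force: 49.4
```

Request:
{"method": "arm_command", "body": {
  "moves": [
    [0,0,0.4,0,0,0,0],
    [0,0,0.9,0,0,0,0],
    [0,0,0.9,0,0,0,0],
    [0,0,0.9,0,0,0,0],
    [0,0,0.7,0,0,0,0]
  ]
}}

```text
t: 28.28
position: [654.9, 181.4, 130.3]
tcp_rot: [0.035, 3.141, 0.001]
contact_force: [-0.2, 0.1, -1.6]
grip_width: 27.3
grasp_force: 49.4
```

Request:
{"method": "arm_command", "body": {
  "moves": [
    [-0.75,0.88,0,0,0,0.17,0],
    [-0.75,0.88,0,0,0,0.17,0],
    [-0.75,0.88,0,0,0,0.17,0],
    [-0.75,0.88,0,0,0,0.17,0],
    [-0.75,0.88,0,0,0,0.17,0]
  ]
}}

```text
t: 28.9
position: [541.3, 314.0, 128.9]
tcp_rot: [0.106, -3.14, -0.0]
contact_force: [0.4, 0.4, -1.0]
grip_width: 27.7
grasp_force: 49.5
```

Request:
{"method": "arm_command", "body": {
  "moves": [
    [-0.75,0.88,0,0,0,0.17,0],
    [-0.75,0.88,0,0,0,0.17,0],
    [-0.75,0.88,0,0,0,0.17,0],
    [0,0,0,0,0,0,0],
    [0,0,0,0,0,0,0]
  ]
}}

```text
t: 29.52
position: [474.7, 392.4, 128.7]
tcp_rot: [0.189, -3.136, -0.0]
contact_force: [0.1, 0.6, -2.0]
grip_width: 27.5
grasp_force: 49.6
```

Run:
```python
from h import *
o=r.get_obs(); print(np.round(o['position'],1))
im,d,K,T=cam('wrist'); cv2.imwrite('pics/w2.png',im)
```

```text
[474.7 392.4 128.7]
```

View pics/w2.png

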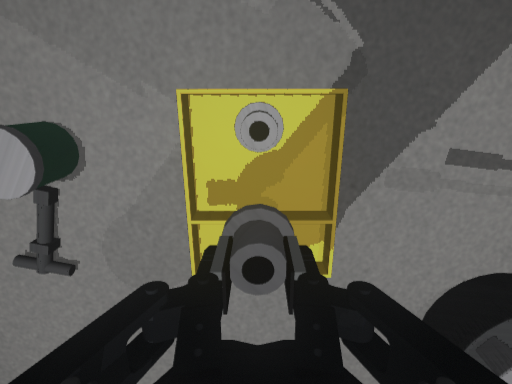

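The first bushing stands upright in the bay at (259,127). The second is held upright at (258,260), in line with the free half of the bay. I'll lower it now.

Request:
{"method": "arm_command", "body": {
  "moves": [
    [0,0.07,-0.8,0,0,0,0],
    [0,0,-0.9,0,0,0,0],
    [0,0,-0.9,0,0,0,0],
    [0,0,-0.7,0,0,0,0],
    [0,0,-0.3,0,0,0,0]
  ]
}}

```text
t: 30.2
position: [475.0, 393.1, 19.4]
tcp_rot: [0.187, -3.135, 0.003]
contact_force: [-9.2, -13.6, 36.9]
grip_width: 27.8
grasp_force: 53.6
```

Request:
{"method": "arm_command", "body": {
  "moves": [
    [0,0,0,0,0,0,0],
    [0,0,0,0,0,0,35],
    [0,0,0,0,0,0,60],
    [0,0,0,0,0,0,60],
    [0,0,0.4,0,0,0,60]
  ]
}}

```text
t: 30.82
position: [474.5, 394.2, 32.3]
tcp_rot: [0.189, -3.135, 0.002]
contact_force: [0.5, -0.6, -0.7]
grip_width: 60.1
grasp_force: 0.0
```

Request:
{"method": "arm_command", "body": {
  "moves": [
    [0,0,0.9,0,0,0,60],
    [0,0,0.9,0,0,0,60],
    [0,0,0.9,0,0,0,60],
    [0,0,0.9,0,0,0,60],
    [0,0,0.9,0,0,0,60]
  ]
}}

```text
t: 31.45
position: [474.9, 394.7, 169.5]
tcp_rot: [-0.189, 3.135, 0.001]
contact_force: [-0.3, -0.0, -1.0]
grip_width: 60.1
grasp_force: 0.0
```

Run:
```python
from h import *
im,d,K,T=cam('scene'); cv2.imwrite('pics/s2.png',cv2.resize(im[90:300,50:450],None,fx=2,fy=2,interpolation=cv2.INTER_CUBIC))
P=cloud(d,K,T)
f=np.load('scene0.npz')
def top(c,lo,hi,R_):
    s=(d>0)&(P[...,2]>lo)&(P[...,2]<hi)&(np.hypot(P[...,0]-c[0],P[...,1]-c[1])<R_); q=P[s]
    if len(q)<6: return None
    return cv2.minAreaRect(q[:,:2].astype(np.float32)),len(q),np.percentile(q[:,2],[10,90]).round(1)
for n,c,lo,hi,R_ in(('b1',(420,388),35,50,26),('b2',(475,394),35,50,26),('sl',(592,21),56,75,25),('t_far',(483,-407),17,26,45),('t_near',(487,-351),17,26,45),('tin',(465,193),53,66,35),('key',(549,184),8,25,60)):
    print(n,top(c,lo,hi,R_))
im2,_,_,_=cam('side'); cv2.imwrite('pics/side2.png',im2)
```

```text
b1 (((420.0859680175781, 386.76025390625), (27.836992263793945, 28.271053314208984), 58.972328186035156), 88, array([37.6, 42.4]))
b2 (((475.43621826171875, 394.54486083984375), (28.062908172607422, 30.23757553100586), 78.2181396484375), 98, array([37.2, 42.7]))
sl (((591.48046875, 22.057167053222656), (30.881925582885742, 30.554698944091797), 12.700446128845215), 166, array([60. , 66.2]))
t_far (((483.656005859375, -421.1505126953125), (47.37399673461914, 80.22309875488281), 85.95928955078125), 285, array([18.3, 23. ]))
t_near (((488.7033386230469, -332.9731750488281), (47.412715911865234, 80.91227722167969), 85.68009185791016), 245, array([18.7, 23. ]))
tin (((465.2940979003906, 194.30650329589844), (56.28825378417969, 55.25436019897461), 8.495305061340332), 354, array([58.6, 62.1]))
key (((541.03466796875, 186.63462829589844), (56.49501419067383, 103.27366638183594), 84.52970886230469), 316, array([11.1, 19. ]))
```

View pics/s2.png

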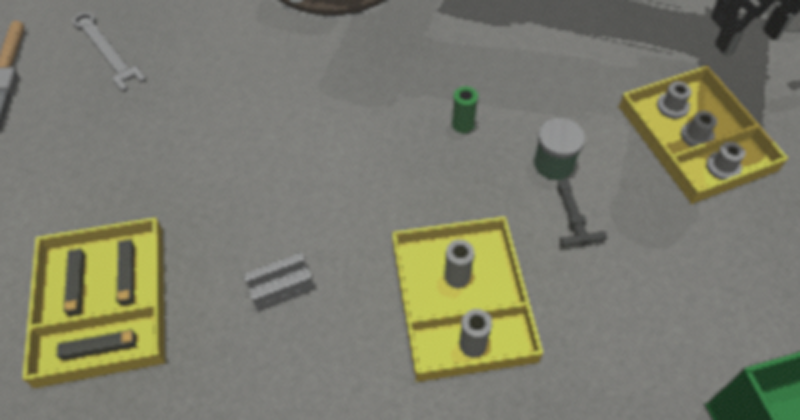

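View pics/side2.png

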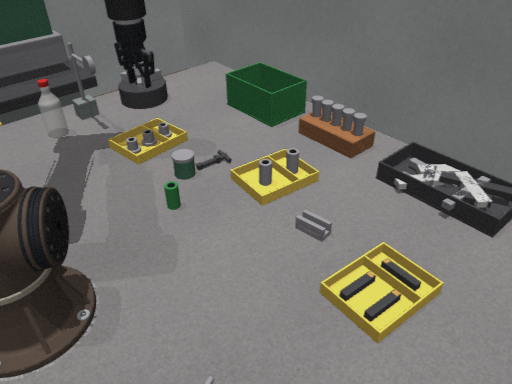

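Both views show every part in its own tray: bushings upright near crop (676,97) and (700,127), the sleeve upright at (459,264), and the tools flat at (75,281) and (125,272). The tin and chuck key haven't moved, and the gripper is clear above the bench. I'm handing the job in.

```bash
python3 -c "
from rig import r
print(r.close_job())"
```

```text
the job is handed in; nothing more can be done
None
```

I sorted all five parts into their trays and handed the job in at about 32 s. The final pictures show bushings and sleeve upright, tools flat, and the tin and chuck key in place; the hand-in returned no verdict.

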